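# Balance the bamboo spoon on the moka pot's domed lid

### The job

Swing the moka pot's lid fully shut, then take the bamboo spoon from its sloping rest and balance it level on top of the closed domed lid, where it must stay by itself. Set it down on the lid rather than dropping it, keep the pot standing about where it is, and do not disturb the cup, the milk jug or the canister.

Things in the scene. Friction and masses are not known exactly. Their poses are not given: they have to be found in the camera images.
- moka: chrome moka pot, loose, about 0.85 kg with its lid, standing upright; origin at the centre of its underside, z up. Eight-sided waisted body of radius 40 to 53, open rim of radius 46 at height 160. Black handle on its +x side (the hinge side), reaching 100 from the axis between heights 52 and 154; small spout at -x. Its place and yaw vary
- moka_lid (a joint): hinge of the moka pot's lid, rad: 0 is fully shut, 1.75 is the stop fully open (it starts at 1.1 to 1.6). Stiff with friction (about 0.08 N m, so some 1 N at the free edge), it stays at any angle and follows a push
- lid_hinge (a point): point on the lid's hinge line: 48 from the pot's axis on the +x (handle) side, at height 160. The hinge line runs along the pot's y. The point's axes turn with the lid: from here the lid lies along its -x, its outside faces its +z; when shut the axes are those of the pot
- lid_crown (a point): highest point of the smooth domed lid, on its outside; turns with the lid: 48 along -x and 21 along +z from lid_hinge. The lid is a disc of radius 46, rim 4 thick, topped by a dome of curvature radius 71, no knob. When shut the crown is on the pot's axis, 181 above the table. The dome is so flat there that fingertips reaching below the underside of the spoon at the crown would hit it
- spoon: the whole pale bamboo spoon, loose, about 55 g: a straight flat piece 14 thick, 184 long, flat on both faces. Its handle is a bar 20 wide; its head, at the +x end, is a round disc of diameter 48. Origin under the balance point, on the underside; x along the spoon towards the head, y across, z out of the upper face
- spoon_balance (a point): balance point (centre of mass) of the spoon, half-way through its thickness, same axes as the spoon. From here the handle's end is 105 along -x; the 20 wide bar is plain as far as the head, which begins 31 along +x and ends 79 along +x. Put on the dome off the balance point, the spoon tilts about 0.8 degrees per mm, and far off it slides off; a slight rocking dies out in about a second
- spoon_rest: dark bamboo spoon rest, fixed, base 200 by 80 by 12; origin on the table below the spoon's balance point. Holds the spoon sloping 32 degrees, head high and handle end low (to the rest's -x, towards the robot), balance point 91 high. Saddles carry it from 67 to 93 before the balance point (cheeks 45 wide, 12 high) and 45 to 67 past it; between them it hangs free with room for fingers on both sides
- demitasse: white ceramic demitasse, loose bystander, 62 across, 56 high, small handle; origin under it
- milk_jug: glass milk jug, loose bystander, 74 across, 105 high, with a handle reaching 67 from its axis; origin under it
- canister: stainless coffee canister with a button catch, loose bystander, 92 across, 125 high; origin under it
Not all that is in view belongs to the job. There is more than one size of the spoon; the job needs the largest.

How it is judged:
By the outcome, as a careful person would: the job done as asked, in the order asked, and still so for the second after the job is handed in, with the robot touching nothing.
It also fails if it takes over 66 s, if anything falls off the work surface, if the arm or the gripper's body presses on something with over 40 N, if the wrist force passes 120 N, or if a joint passes its speed limit or range.

### The arm

A 6-joint arm with a two-finger parallel gripper is mounted at the origin on the work surface. World frame = base frame: x ahead of the robot, y to its left, z up, the work surface at z = 0. Lengths are in m, angles in rad, forces in N, time in s.
With the tool pointing down it reaches from about 0.275 to 0.85 m from the base axis. Payload 5.2 kg.
Tool frame: the origin (TCP) lies at the very end of the fingers, on their centre line; the grasp point (between the pads) lies arm.grip_depth behind it (arm.grip_depth is the distance from the TCP to the grasp point, in m); z points along the fingers, x is the direction in which the jaws open and shut, and the axes are right-handed (so a half turn about z gives the same grasp; the last joint's range is limited). The gripper opens to 85 mm and grips with 20 to 120 N. Pads are 22 mm wide; open, the fingers measure 114 mm over their backs; the gripper's body (76 mm by 85 mm) begins 54 mm behind the grasp point. The pads swing forward as they close: fully open they stand 13 mm farther back than shut.
Start: joints at [-1.43, 0.259, 1.535, -0, 1.348, -0.203], TCP at [0.185, -0.518, 0.231] pointing down, gripper open.
Joint ranges: [-3.14, 3.14], [-0.91, 2.08], [0.19, 2.58], [-1.22, 4.36], [0.22, 2.71], [-3.12, 3.12]. Speed limits (rad/s): [2.57, 2.57, 3.14, 3.14, 3.14, 3.14].

### API

Orientations are given as a rotation vector (axis times angle).
In Python, from plant import readout, camera, workorder, boxes_of, outline_of, arm gives the robot as it stands. The module is installed in compiled form; this text tells all that it offers.
- The arm moves only by the tool carry_out, never from a script. Its argument "series" is a list of rows, each an object with "grip": the finger opening in mm, from 0 to 85.4; "travel": the shift along the world's x, y, z in mm, a list of three; "twist": the turn, a rotation vector about the world's x, y, z in degrees, a list of three. A call has 1 to 5 rows; each row shifts and turns the commanded pose from where the row before left it; what a row does not reach is not made up. A row lasts 1/10 s, in which the tool goes at most 50 mm and 8.59 degrees, less where a joint would pass 70% of its speed; a pose out of reach is approached as far as the arm can. A call is refused whole if a number of a shift passes 50 or a number of a turn 8.59, either way. A call with a gripper value outside its range is refused whole. The fingers move at their own pace and stop on an object; "force" is the grip in N (left out, the last holds). Time passes only in rows, so rows that do not move let the fingers close. It gives the time, the measured TCP pose, the force and the opening at its end, in the units of the state.
- readout.observe(): the state, without advancing time (a new reading comes with each control period).
- camera(name): name is "side" or "top" or "wrist"; returns a dict with "pixels" (400x640x3 uint8, red, green, blue), "z_map" (400x640 float32, m along the optical axis (not along the pixel's ray), 0 where there is no reading), "fov_y" (degrees; the focal length in pixels is half the picture's height over the tangent of half this angle, whatever the lens; pixels are square), "cx", "cy" (the principal point, pixels), "xyz" and "rotation" of the camera in the world. Camera axes: x right, y down, z forward; pixel columns grow to the right and rows downward; lengths in m; the calibration is good to about 2 mm. A picture is of the moment at which its call begins.
- workorder.hand_in(): hands the job in, once; it reports no verdict.
Trained networks look in the newest picture that a camera, given by its name, has taken for a name from the list of things; names that differ only in an ending like _2 or _b are one class to them, and where a whole thing is asked for, a point or a joint stands for the part that bears it (a point fixed in the world has none). Each returns a list of dicts, best first, with "confidence" (0 to 1); they miss things now and then, are a little off and sometimes report something else, mostly with a low value. They report only what shows in the picture. A call takes as long as a camera call. They do not tell look-alikes from the thing itself.
- boxes_of(camera, name): "uv" ([column, row] in pixels, amid what is visible of it).
- outline_of(camera, name): "pixels" (400x640 bool, what is visible of it) and "uv" ([column, row] in pixels, amid what is visible of it).
The state is a dict: "t": time; "joint_positions": joint angles; "qd": joint speeds; "effort": joint torques, N m; "ee_pos": TCP position; "tool_rot": TCP orientation; "ft_force": force on the tool from outside, world axes, zero at the start; "ft_torque": the same for the moment, N m; "gripper_width": finger opening in m.
Only numpy, scipy, OpenCV 4.12 (cv2) and the standard library are available. Lean on these libraries where they do the work, as an engineer would, in place of code of your own. Each camera call takes 0.05 s, during which the arm holds its last target. There are 200 camera calls.

## Working session

There is one attempt and no reset: what is moved stays moved. The work goes in short steps, Python scripts to look and compute and a tool call to move; the robot and the scene stay as the last step left them, time stands still between calls to the robot, and variables do not carry over. Pictures are saved under pics/ and viewed, about 8 in all and at most 12, crops included, and the job is handed in when it is done.

Besides the shell and the picture viewer there is one more tool, called after "Emit:" in YAML: its name, and indented under it one key for each argument. carry_out: Moves the arm, as the interface text tells. Its arguments: {"type":"object","properties":{"series":{"type":"array"},"force":{"type":"number"}},"required":["series"]}

```bash
mkdir -p pics; cat > h.py <<'E'
import numpy as np, cv2
from plant import readout, camera, workorder, boxes_of, outline_of, arm
from scipy.spatial.transform import Rotation as R
def Rm(c):
    r=np.array(c["rotation"],float)
    return r if r.shape==(3,3) else R.from_rotvec(r).as_matrix()
def cloud(c):
    z=c["z_map"]; f=200/np.tan(np.radians(c["fov_y"])/2)
    v,u=np.mgrid[0:400,0:640]
    p=np.stack([(u-c["cx"])/f*z,(v-c["cy"])/f*z,z],-1)@Rm(c).T+np.array(c["xyz"])
    p[z<=0]=np.nan
    return p
def proj(c,P):
    f=200/np.tan(np.radians(c["fov_y"])/2)
    q=(np.atleast_2d(P)-np.array(c["xyz"]))@Rm(c)
    return np.c_[q[:,0]/q[:,2]*f+c["cx"],q[:,1]/q[:,2]*f+c["cy"]]
E
python3 - <<'E'
from h import *
print(arm.__dict__ if hasattr(arm,'__dict__') else dir(arm)); print(arm.grip_depth)
print(readout.observe())
im=[]
for n in ["side","top"]:
    c=camera(n); P=cloud(c); print(n,c["xyz"],c["rotation"],c["fov_y"])
    np.savez(f"{n}0.npz",**{k:np.array(v) for k,v in c.items()})
    cv2.imwrite(f"pics/{n}0.png",cv2.cvtColor(c["pixels"],cv2.COLOR_RGB2BGR))
    for o in ["moka","moka_lid","spoon","spoon_rest","demitasse","milk_jug","canister"]:
        for d in outline_of(n,o)[:4]:
            m=d["pixels"]; q=P[m]; q=q[~np.isnan(q[:,0])]
            print(o,round(d["confidence"],2),np.round(d["uv"]),m.sum(),np.round(np.median(q,0),3) if len(q) else None, np.round(np.percentile(q,2,0),3),np.round(np.percentile(q,98,0),3))
E
```

```text
{}
0.0187
{'t': 0.0, 'joint_positions': array([-1.42977385e+00,  2.59351003e-01,  1.53606826e+00, -8.08329762e-06,
        1.34795602e+00, -2.02793845e-01]), 'qd': array([-0.00024202, -0.00103451, -0.00063227,  0.00030942,  0.00066622,
        0.00145988]), 'effort': array([-1.29086984e-03, -4.46036625e+01, -2.90577149e+01, -3.40122597e-04,
        1.17731723e-02,  2.35836507e-05]), 'ee_pos': array([ 0.18534554, -0.51729291,  0.23047631]), 'tool_rot': array([-2.56764709e+00,  1.80794467e+00,  1.92613467e-03]), 'ft_force': array([-0.44255137, -0.80635919, -0.0339579 ]), 'ft_torque': array([ 0.01344941, -0.0617031 , -0.02987756]), 'gripper_width': 0.08545351345251749}
side [ 0.49708056 -0.85948461  0.7516689 ] [-2.16019724  0.15524775 -0.0586731 ] 43.91268750241604
moka_lid 0.94 [316. 261.] 1047 [ 0.562 -0.249  0.225] [ 0.544 -0.27   0.18 ] [ 0.584 -0.211  0.251]
moka_lid 0.55 [298. 299.] 5834 [ 0.538 -0.246  0.122] [ 0.484 -0.266  0.008] [ 0.61  -0.171  0.246]
spoon 0.84 [296. 178.] 515 [0.568 0.223 0.097] [0.477 0.193 0.006] [0.622 0.38  0.136]
spoon 0.78 [356. 185.] 328 [0.748 0.279
[... 661 characters left out ...]
9  2.12993703 -0.18799136] 52.45675932848059
moka 0.75 [424. 223.] 2524 [ 0.537 -0.215  0.112] [ 0.48  -0.265 -0.001] [ 0.608 -0.164  0.249]
moka_lid 0.69 [440. 205.] 343 [ 0.566 -0.221  0.239] [ 0.544 -0.255  0.164] [ 0.584 -0.189  0.252]
spoon 0.62 [170. 210.] 441 [0.568 0.405 0.009] [ 0.507  0.35  -0.001] [0.608 0.446 0.014]
spoon 0.62 [221. 143.] 377 [0.745 0.282 0.01 ] [0.693 0.261 0.003] [0.823 0.297 0.014]
demitasse 0.63 [312. 273.] 570 [0.422 0.028 0.005] [ 0.395 -0.017 -0.001] [0.45  0.059 0.057]
milk_jug 0.73 [331. 217.] 806 [ 0.563 -0.011  0.042] [ 0.523 -0.042  0.001] [0.609 0.022 0.106]
canister 0.62 [328. 160.] 1407 [0.683 0.003 0.124] [ 0.642 -0.039  0.01 ] [0.733 0.042 0.128]
```

View pics/side0.png

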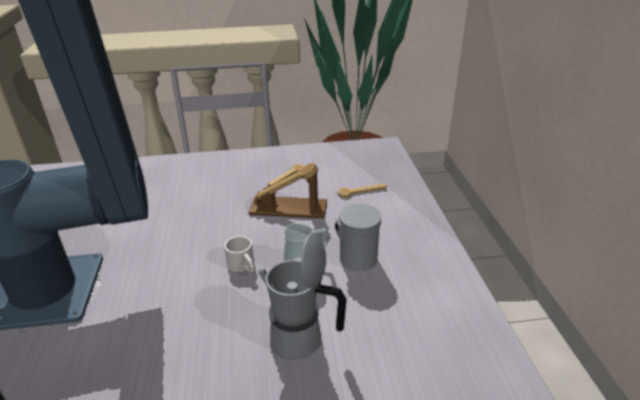

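View pics/top0.png

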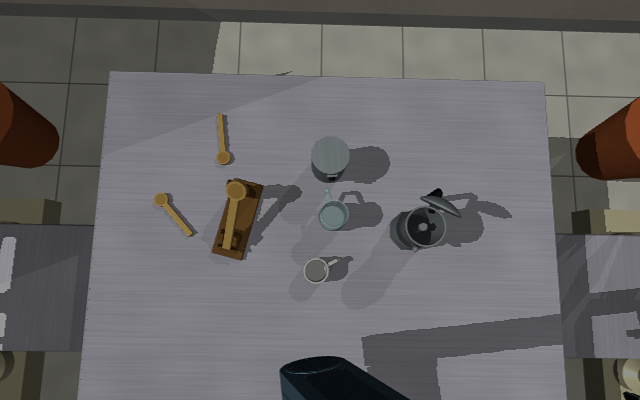

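The side view shows the pot at about (295,310), its open lid leaning at (315,260) and the handle to the right. The spoon on its rest is at about (290,178). The top view has the pot's rim at (425,227), the handle at (433,193) and the spoon from (235,188) to (227,248). The two small loose spoons are decoys. Next I'll work out the geometry.

```bash
cat > pot.py <<'E'
from h import *
from scipy.optimize import least_squares
def pot(c,guess,tag):
    P=cloud(c).reshape(-1,3); P=P[~np.isnan(P[:,0])]
    d=np.hypot(P[:,0]-guess[0],P[:,1]-guess[1]); N=P[(d<.14)&(P[:,2]>.004)&(P[:,2]<.27)]; d=np.hypot(N[:,0]-guess[0],N[:,1]-guess[1])
    h=N[(N[:,2]>.06)&(N[:,2]<.15)&(d>.068)&(d<.115)]
    print(tag,"handle n",len(h),np.round(np.median(h,0),3) if len(h) else "")
    return N
E
python3 - <<'E'
from pot import *
S=[dict(np.load(f"{n}0.npz")) for n in ("side","top")]
g=np.array([.532,-.222])
for c,t in zip(S,("side","top")):
    N=pot(c,g,t)
    for lo,hi in ((.01,.03),(.10,.12),(.13,.15),(.15,.165)):
        q=N[(N[:,2]>lo)&(N[:,2]<hi)]; d=np.hypot(*(q[:,:2]-g).T); q=q[(d<.07)]
        if len(q)>15:
            r=least_squares(lambda p:np.hypot(q[:,0]-p[0],q[:,1]-p[1])-p[2],[*g,.046],loss="soft_l1",f_scale=.002)
            print(lo,len(q),np.round(r.x,4))
    l=N[N[:,2]>.185]; 
    m=l.mean(0); u,s,v=np.linalg.svd(l-m,full_matrices=False); print("lid n",len(l),m.round(4),"normal",v[2].round(3),l.max(0).round(3),l[l[:,2].argmax()].round(3))
    P=cloud(c); q=P.reshape(-1,3); px=c["pixels"].reshape(-1,3).astype(float)
    k=(q[:,0]>.44)&(q[:,0]<.68)&(q[:,1]>.15)&(q[:,1]<.30)&(q[:,2]>.02)
    k&=(px[:,0]-px[:,2]>50)&(px[:,0]>150)
    q=q[k]; m=q.mean(0); u,s,v=np.linalg.svd(q-m,full_matrices=False)
    a=v[0]*np.sign(v[0,0]); tt=(q-m)@a
    print("spoon",len(q),m.round(4),a.round(3),np.degrees(np.arctan2(a[1],a[0])),np.degrees(np.arcsin(a[2])),(m+a*tt.min()).round(3),(m+a*tt.max()).round(3))
E
```

```text
side handle n 355 [ 0.608 -0.256  0.11 ]
0.01 434 [ 0.5281 -0.2106  0.0488]
0.1 520 [ 0.5281 -0.2131  0.0394]
0.13 835 [ 0.5292 -0.2132  0.0421]
0.15 643 [ 0.5311 -0.2127  0.0456]
lid n 1043 [ 0.563  -0.2457  0.2241] normal [-0.74   0.556 -0.378] [ 0.589 -0.193  0.254] [ 0.559 -0.227  0.254]
spoon 189 [0.5596 0.2312 0.0967] [ 0.822 -0.201  0.533] -13.72370054095011 32.19026271916247 [0.468 0.253 0.038] [0.621 0.216 0.136]
top handle n 53 [ 0.609 -0.242  0.126]
0.01 113 [ 0.5268 -0.2102  0.0483]
0.1 190 [ 0.5265 -0.2096  0.0382]
0.13 275 [ 0.5259 -0.2093  0.0406]
0.15 377 [ 0.5262 -0.2095  0.0438]
lid n 363 [ 0.5644 -0.2227  0.2344] normal [-0.883  0.431 -0.185] [ 0.585 -0.186  0.254] [ 0.551 -0.233  0.254]<stdin>:16: RuntimeWarning: Mean of empty slice.
  ret = um.true_divide(
Traceback (most recent call last):
IndexError: index 0 is out of bounds for axis 0 with size 0
```

Emit:
carry_out:
  series:
    - {"grip":0,"travel":[40,10,14],"twist":[0,0,-7.5]}
    - {"grip":0,"travel":[45,20,14],"twist":[0,0,-7.5]}
    - {"grip":0,"travel":[45,25,14],"twist":[0,0,-7.5]}
    - {"grip":0,"travel":[45,25,14],"twist":[0,0,-7.5]}
    - {"grip":0,"travel":[45,25,14],"twist":[0,0,-7.5]}
  force: 40

```text
t: 1.3
ee_pos: [0.3973, -0.4169, 0.299]
tool_rot: [1.844, -2.544, 0.001]
ft_force: [0.6, -0.3, -0.1]
gripper_width: 0.0125
```

Emit:
carry_out:
  series:
    - {"grip":0,"travel":[45,30,0],"twist":[0,0,-7.5]}
    - {"grip":0,"travel":[45,30,0],"twist":[0,0,0]}
    - {"grip":0,"travel":[45,30,0],"twist":[0,0,0]}
    - {"grip":0,"travel":[45,35,0],"twist":[0,0,0]}
    - {"grip":0,"travel":[41,31,0],"twist":[0,0,0]}

```text
t: 1.8
ee_pos: [0.6015, -0.2724, 0.2984]
tool_rot: [1.681, -2.654, 0.0]
ft_force: [-1.0, -1.4, -0.4]
gripper_width: 0.0004
```

```bash
python3 - <<'E'
from pot import *
s=readout.observe(); print(s["t"],s["ee_pos"],R.from_rotvec(s["tool_rot"]).as_matrix().round(3),s["gripper_width"],s["joint_positions"])
c=camera("wrist"); print(c["xyz"],Rm(c).round(2),c["fov_y"])
w=camera("side")
im=np.hstack([c["pixels"],w["pixels"]]); im=cv2.resize(im,(800,250),interpolation=cv2.INTER_AREA)
cv2.imwrite("pics/w1.png",cv2.cvtColor(im,cv2.COLOR_RGB2BGR))
np.savez("w1.npz",**{k:np.array(v) for k,v in c.items()})
for o in ("moka","moka_lid"):
  for d in outline_of("wrist",o)[:2]: print(o,d["confidence"],d["uv"])
N=pot(c,[.528,-.2115],"wrist")
for lo,hi in ((.155,.165),): 
    q=N[(N[:,2]>lo)&(N[:,2]<hi)]; print(len(q),q.mean(0) if len(q) else "")
# spoon in old top image
c=dict(np.load("top0.npz")); P=cloud(c); q=P.reshape(-1,3); px=c["pixels"].reshape(-1,3).astype(float)
for u,v in((237,190),(232,220),(229,245)): print(c["pixels"][v,u],P[v,u].round(3))
E
```

```text
1.8 [ 0.601516   -0.27243591  0.29835465] [[-0.427 -0.904  0.   ]
 [-0.904  0.427 -0.   ]
 [ 0.    -0.    -1.   ]] 0.00037057989749003146 [-5.93810583e-01  4.32984011e-01  1.12380769e+00 -1.03398525e-04
  1.58464863e+00  1.41857612e+00]
[ 0.67517358 -0.30631197  0.44082587] [[-0.43 -0.86 -0.28]
 [-0.9   0.41  0.13]
 [-0.    0.31 -0.95]] 67.74972419498275
moka 0.88 [281.4, 235.5]
moka_lid 0.81 [271.6, 255.5]
wrist handle n 367 [ 0.613 -0.253  0.136]
76 [ 0.57570374 -0.23392704  0.16096743]
[114  88  42] [0.603 0.214 0.125]
[130 108  57] [0.537 0.23  0.086]
[135 111  60] [0.48  0.241 0.047]
```

View pics/w1.png

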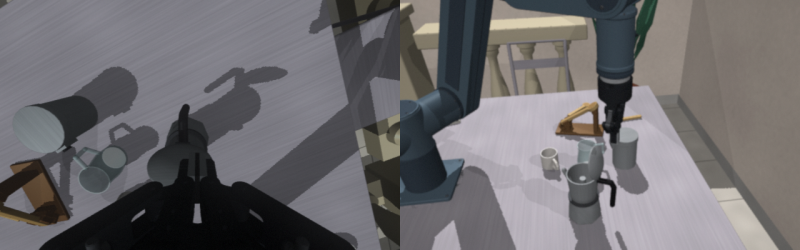

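Emit:
carry_out:
  series:
    - {"grip":0,"travel":[10,20,-15],"twist":[0,0,0]}
    - {"grip":0,"travel":[0,0,-37],"twist":[0,0,0]}
    - {"grip":0,"travel":[-9,4.4,0],"twist":[0,0,0]}
    - {"grip":0,"travel":[-9,4.4,0],"twist":[0,0,0]}
    - {"grip":0,"travel":[-8,3.9,0],"twist":[0,0,0]}

```text
t: 2.5
ee_pos: [0.583, -0.2422, 0.2484]
tool_rot: [-1.678, 2.655, -0.003]
ft_force: [-0.1, 0.2, 0.5]
gripper_width: -0.0001
```

Emit:
carry_out:
  series:
    - {"grip":0,"travel":[-8,3.9,-0.5],"twist":[0,0,0]}
    - {"grip":0,"travel":[-8,3.9,-0.5],"twist":[0,0,0]}
    - {"grip":0,"travel":[-8,3.9,-1],"twist":[0,0,0]}
    - {"grip":0,"travel":[-7.5,3.6,-2],"twist":[0,0,0]}
    - {"grip":0,"travel":[-7.5,3.6,-3],"twist":[0,0,0]}

```text
t: 3.0
ee_pos: [0.5446, -0.2223, 0.2397]
tool_rot: [-1.681, 2.654, -0.002]
ft_force: [-0.1, -1.3, 2.5]
gripper_width: 0.0001
```

Emit:
carry_out:
  series:
    - {"grip":0,"travel":[-7.2,3.5,-4],"twist":[0,0,0]}
    - {"grip":0,"travel":[-7.2,3.5,-4],"twist":[0,0,0]}
    - {"grip":0,"travel":[-6.8,3.3,-5.5],"twist":[0,0,0]}
    - {"grip":0,"travel":[-6.8,3.3,-5.5],"twist":[0,0,0]}
    - {"grip":0,"travel":[-5.4,2.6,-7],"twist":[0,0,0]}

```text
t: 3.5
ee_pos: [0.511, -0.2056, 0.2127]
tool_rot: [-1.681, 2.654, 0.001]
ft_force: [1.0, 0.6, 0.6]
gripper_width: 0.0001
```

Emit:
carry_out:
  series:
    - {"grip":0,"travel":[-5.4,2.6,-7],"twist":[0,0,0]}
    - {"grip":0,"travel":[-4,2,-7],"twist":[0,0,0]}
    - {"grip":0,"travel":[-4,2,-8],"twist":[0,0,0]}
    - {"grip":0,"travel":[-3,1.5,-6],"twist":[0,0,0]}
    - {"grip":0,"travel":[0,0,0],"twist":[0,0,0]}

```text
t: 4.0
ee_pos: [0.4943, -0.1974, 0.1841]
tool_rot: [1.68, -2.653, -0.004]
ft_force: [0.2, -0.4, -0.3]
gripper_width: 0.0001
```

Emit:
carry_out:
  series:
    - {"grip":0,"travel":[0,0,-3],"twist":[0,0,0]}
    - {"grip":0,"travel":[0,0,-3],"twist":[0,0,0]}
    - {"grip":0,"travel":[0,0,-1.5],"twist":[0,0,0]}
    - {"grip":0,"travel":[0,0,0],"twist":[0,0,0]}

```text
t: 4.4
ee_pos: [0.4952, -0.1981, 0.1776]
tool_rot: [1.681, -2.654, -0.0]
ft_force: [0.6, -0.8, 0.1]
gripper_width: 0.0001
```

```bash
python3 - <<'E'
from pot import *
print(readout.observe()["ft_force"])
c=camera("side"); N=pot(c,[.528,-.2115],"side")
im=c["pixels"][150:370,180:440]; cv2.imwrite("pics/s2.png",cv2.cvtColor(cv2.resize(im,None,fx=2.4,fy=2.4),cv2.COLOR_RGB2BGR))
E
```

```text
[ 0.63612416 -0.81199989  0.1489036 ]
side handle n 363 [ 0.607 -0.256  0.113]
```

View pics/s2.png

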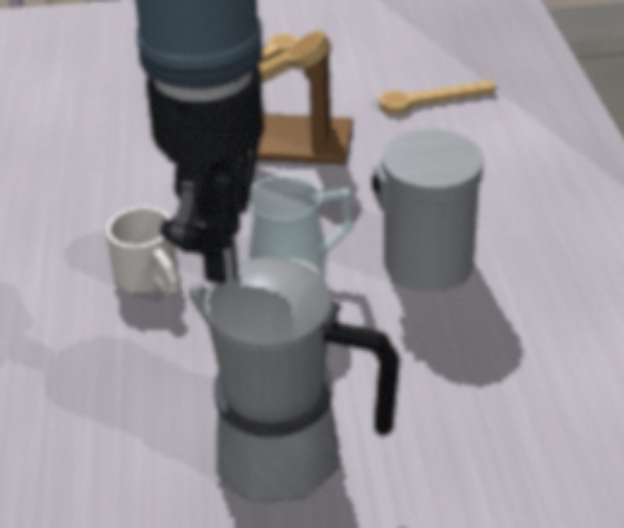

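The lid now looks almost shut: the dome shows at crop (270,295) with the finger at its far edge, and the pot has not moved. I'll press down to seat it.

Emit:
carry_out:
  series:
    - {"grip":0,"travel":[0,0,-1.5],"twist":[0,0,0]}
    - {"grip":0,"travel":[0,0,-1.5],"twist":[0,0,0]}
    - {"grip":0,"travel":[0,0,0],"twist":[0,0,0]}

```text
t: 4.75
ee_pos: [0.4953, -0.1981, 0.1754]
tool_rot: [-1.681, 2.654, -0.001]
ft_force: [-2.0, 1.5, 4.0]
gripper_width: -0.0001
```

Emit:
carry_out:
  series:
    - {"grip":0,"travel":[0,0,-1.5],"twist":[0,0,0]}
    - {"grip":0,"travel":[0,0,0],"twist":[0,0,0]}

```text
t: 4.95
ee_pos: [0.4954, -0.1981, 0.175]
tool_rot: [-1.681, 2.653, -0.002]
ft_force: [-4.5, 2.9, 10.9]
gripper_width: -0.0002
```

Emit:
carry_out:
  series:
    - {"grip":0,"travel":[0,0,30],"twist":[0,0,0]}
    - {"grip":0,"travel":[0,0,50],"twist":[0,0,0]}
    - {"grip":50,"travel":[0,30,50],"twist":[0,0,6.2]}
    - {"grip":50,"travel":[0,45,10],"twist":[0,0,6.1]}
    - {"grip":50,"travel":[0,45,0],"twist":[0,0,0]}

```text
t: 5.45
ee_pos: [0.4966, -0.0822, 0.3091]
tool_rot: [-1.955, 2.455, -0.008]
ft_force: [1.1, 1.4, -0.5]
gripper_width: 0.0432
```

Emit:
carry_out:
  series:
    - {"grip":50,"travel":[0,45,0],"twist":[-1.8,-7.8,0]}
    - {"grip":50,"travel":[0,45,0],"twist":[-1.8,-7.8,0]}
    - {"grip":50,"travel":[0,45,0],"twist":[-1.8,-7.8,0]}
    - {"grip":50,"travel":[0,45,-20],"twist":[-1.8,-7.8,0]}
    - {"grip":50,"travel":[0,45,-40],"twist":[0,0,0]}

```text
t: 5.95
ee_pos: [0.4938, 0.1298, 0.257]
tool_rot: [-1.704, 2.145, -0.601]
ft_force: [1.0, 0.1, -0.8]
gripper_width: 0.0498
```

Emit:
carry_out:
  series:
    - {"grip":50,"travel":[0,45,-40],"twist":[0,0,0]}
    - {"grip":50,"travel":[13,45,-40],"twist":[0,0,0]}
    - {"grip":50,"travel":[0,0,0],"twist":[0,0,0]}

```text
t: 6.25
ee_pos: [0.5041, 0.2043, 0.1835]
tool_rot: [-1.719, 2.156, -0.592]
ft_force: [0.4, -0.5, -0.3]
gripper_width: 0.0499
```

```bash
python3 - <<'E'
from pot import *
s=readout.observe(); print(s["t"],s["ee_pos"],R.from_rotvec(s["tool_rot"]).as_matrix().round(3),s["gripper_width"],s["joint_positions"].round(2))
S=camera("side"); N=pot(S,[.528,-.2115],"side")
T=camera("top"); N2=pot(T,[.528,-.2115],"top")
for n,g in (("side",N),("top",N2)):
    q=g[(g[:,2]>.162)]; print(n,len(q),"max",q.max(0).round(4))
    # dome sphere fit, R=.071
    k=np.hypot(*(q[:,:2]-[.528,-.2115]).T)<.05; q=q[k]
    r=least_squares(lambda p:np.linalg.norm(q-p,axis=1)-.071,[.528,-.2115,.11],loss="soft_l1",f_scale=.002).x
    print("centre",r.round(4),"crown z",(r[2]+.071).round(4))
c=camera("wrist"); np.savez("w3.npz",**{k:np.array(v) for k,v in c.items()})
cv2.imwrite("pics/w3.png",cv2.cvtColor(c["pixels"],cv2.COLOR_RGB2BGR))
P=cloud(c)
for d in outline_of("wrist","spoon")[:3]:
    m=d["pixels"]; q=P[m]; q=q[~np.isnan(q[:,0])]; print(d["confidence"],d["uv"],m.sum(),np.median(q,0).round(3),np.percentile(q,3,0).round(3),np.percentile(q,97,0).round(3))
E
```

```text
6.25 [0.50410925 0.2043161  0.18347684] [[-0.224 -0.842  0.491]
 [-0.974  0.19  -0.12 ]
 [ 0.008 -0.505 -0.863]] 0.04994332778700124 [ 0.37  0.11  1.98 -0.49  0.66  2.5 ]
side handle n 371 [ 0.607 -0.256  0.113]
top handle n 92 [ 0.606 -0.243  0.108]
side 1565 max [ 0.5786 -0.167   0.1825]
centre [ 0.5281 -0.211   0.1098] crown z 0.1808
top 1391 max [ 0.5773 -0.1645  0.1839]
centre [ 0.5268 -0.2106  0.1095] crown z 0.1805
0.92 [269.2, 172.6] 5732 [0.586 0.227 0.113] [0.481 0.199 0.044] [0.621 0.249 0.136]
0.61 [129.4, 250.7] 2351 [0.568 0.403 0.01 ] [0.511 0.349 0.002] [0.609 0.443 0.012]
0.56 [211.2, 99.2] 1469 [0.736 0.282 0.011] [0.694 0.262 0.004] [0.825 0.295 0.012]
```

View pics/w3.png

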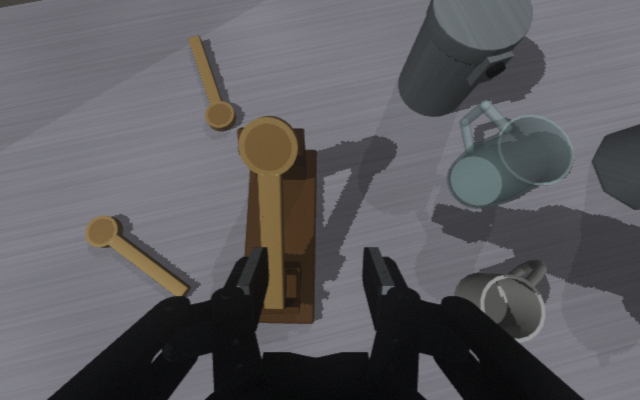

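The wrist view shows the big spoon on its rest, with the head disc at (269,147) and the bar running down to (275,308). The fingers straddle it with the bar off to the left. The dome fit puts the crown at 0.1807, so the lid is shut. Now I'll fit the spoon.

```bash
cat > spoonfit.py <<'E'
from h import *
def spoon(c,mask,head):
    """upper face frame: returns (balance point on mid thickness, x axis, normal)"""
    P=cloud(c); q=P[mask]; q=q[~np.isnan(q[:,0])]
    for _ in range(4):
        m=np.median(q,0) if _==0 else q.mean(0); v=np.linalg.svd(q-m,full_matrices=False)[2]
        q=q[np.abs((q-m)@v[2])<(.006,.004,.003,.003)[_]]
    n=v[2]*np.sign(v[2,2]); a=v[0]; a=a*np.sign(a@head)
    b=np.cross(n,a)
    t=(q-m)@a; s=(q-m)@b
    # refine axis using bar centre line
    t0=t.max()-.079; bar=(t<t0+.02)&(t>t.min()+.005)
    ts=np.linspace(t.min()+.008,t0+.02,9); mid=[]
    for x in ts:
        k=np.abs(t-x)<.005
        mid.append((np.percentile(s[k],2)+np.percentile(s[k],98))/2 if k.sum()>8 else np.nan)
    mid=np.array(mid); g=~np.isnan(mid); sl,ic=np.polyfit(ts[g],mid[g],1)
    hs=(s[t>t0+.04].min()+s[t>t0+.04].max())/2
    a=a+sl*b; a/=np.linalg.norm(a); b=np.cross(n,a); o=m+ic*b
    t=(q-o)@a; L=t.max()-t.min()
    xb1=t.max()-.079; xb2=t.min()+.105
    print("n",len(q),"len",L.round(4),"balance from head/from tail differ",(xb1-xb2).round(4),"az",np.degrees(np.arctan2(a[1],a[0])).round(2),"slope",np.degrees(np.arcsin(a[2])).round(2))
    x=(xb1+xb2)/2
    return o+a*x-n*.007,a,n
E
python3 - <<'E'
from spoonfit import *
c=dict(np.load("w3.npz")); 
camera("wrist"); m=outline_of("wrist","spoon")[0]["pixels"]
B,a,n=spoon(c,m,np.array([1,0,0])); print(B.round(4),a.round(3),n.round(3))
s=readout.observe(); T=R.from_rotvec(s["tool_rot"]).as_matrix()
y=np.array([-a[1],a[0],0]);y/=np.linalg.norm(y)
n2=np.cross(a,y); Tt=np.c_[-y,np.cross(-n2,-y),-n2]
print("now",s["ee_pos"].round(4),"twist",np.degrees(R.from_matrix(Tt@T.T).as_rotvec()).round(2))
for d in (.1,.05,0): g=B+n2*(d-.004); print(d,"travel mm",((g-s["ee_pos"])*1e3).round(1))
E
```

```text
n 2726 len 0.1846 balance from head/from tail differ 0.0006 az -10.45 slope 32.09
[0.5597 0.2317 0.0889] [ 0.833 -0.154  0.531] [-0.511  0.151  0.846]
now [0.507  0.2003 0.1916] twist [-0.1  -1.12  2.89]
0.1 travel mm [  2.6  40.7 -21.4]
0.05 travel mm [ 28.7  35.9 -63.8]
0 travel mm [  54.8   31.1 -106.1]
```

```bash
cat > g.py <<'E'
from spoonfit import *
c=camera("wrist"); m=outline_of("wrist","spoon")[0]["pixels"]
P=cloud(c); m&=(P[...,1]>.15)&(P[...,1]<.31)&(P[...,2]>.02)
B,a,n=spoon(c,m,np.array([1,0,0])); print(B.round(4),a.round(3),n.round(3))
s=readout.observe(); T=R.from_rotvec(s["tool_rot"]).as_matrix()
y=np.array([-a[1],a[0],0]);y/=np.linalg.norm(y)
n2=np.cross(a,y); Tt=np.c_[-y,np.cross(-n2,-y),-n2]
print("now",s["ee_pos"].round(4),"twist",np.degrees(R.from_matrix(Tt@T.T).as_rotvec()).round(2))
for d in (.1,.05,0): g=B+n2*(d-.004); print(d,"travel mm",((g-s["ee_pos"])*1e3).round(1))
E
python3 g.py
```

```text
n 5229 len 0.1839 balance from head/from tail differ -0.0001 az -13.01 slope 32.16
[0.5614 0.2284 0.0903] [ 0.825 -0.191  0.532] [-0.518  0.124  0.847]
now [0.5069 0.2002 0.1915] twist [-0.14 -1.19  0.34]
0.1 travel mm [  4.7  39.7 -19.9]
0.05 travel mm [ 30.6  33.7 -62.2]
0 travel mm [  56.5   27.7 -104.6]
```

Emit:
carry_out:
  series:
    - {"grip":50,"travel":[2,20,-10],"twist":[0,-1.2,0.3]}
    - {"grip":50,"travel":[2.5,19.5,-10],"twist":[0,0,0]}
    - {"grip":50,"travel":[13,-3,-21],"twist":[0,0,0]}
    - {"grip":50,"travel":[13,-3,-21],"twist":[0,0,0]}
    - {"grip":50,"travel":[0,0,0],"twist":[0,0,0]}

```text
t: 7.15
ee_pos: [0.5367, 0.233, 0.126]
tool_rot: [-1.7, 2.138, -0.611]
ft_force: [-0.7, 0.9, -0.5]
gripper_width: 0.0498
```

Emit:
carry_out:
  series:
    - {"grip":50,"travel":[0,0,0],"twist":[0,0,0]}

```text
t: 7.25
ee_pos: [0.5369, 0.2338, 0.1283]
tool_rot: [-1.698, 2.136, -0.612]
ft_force: [-0.6, 0.6, -0.0]
gripper_width: 0.0502
```

```bash
python3 g.py
```

```text
Traceback (most recent call last):
  File "g.py", line 4, in <module>
    B,a,n=spoon(c,m,np.array([1,0,0])); print(B.round(4),a.round(3),n.round(3))
          ~~~~~^^^^^^^^^^^^^^^^^^^^^^^
  File "spoonfit.py", line 17, in spoon
    mid=np.array(mid); g=~np.isnan(mid); sl,ic=np.polyfit(ts[g],mid[g],1)
                                               ~~~~~~~~~~^^^^^^^^^^^^^^^^
TypeError: expected non-empty vector for x
```

Emit:
carry_out:
  series:
    - {"grip":50,"travel":[9,-2,-14],"twist":[0,0,0]}
    - {"grip":50,"travel":[9,-2,-14],"twist":[0,0,0]}
    - {"grip":50,"travel":[8.6,-1.9,-13],"twist":[0,0,0]}
    - {"grip":50,"travel":[0,0,0],"twist":[0,0,0]}
    - {"grip":50,"travel":[0,0,0],"twist":[0,0,0]}

```text
t: 7.85
ee_pos: [0.5634, 0.2287, 0.0877]
tool_rot: [-1.698, 2.134, -0.612]
ft_force: [-0.6, -1.0, -0.7]
gripper_width: 0.0497
```

```bash
python3 - <<'E'
from spoonfit import *
s=readout.observe(); T=R.from_rotvec(s["tool_rot"]).as_matrix(); print(s["ee_pos"],s["ft_force"])
B=np.array([.5614,.2284,.0907]); a=np.array([.825,-.191,.532]); print("TCP-B in tool axes mm",(T.T@(s["ee_pos"]-B)*1e3).round(1), "tool y.a",T[:,1]@a, "toolx.a",T[:,0]@a)
c=camera("wrist"); m=(c["pixels"])
cv2.imwrite("pics/w4.png",cv2.cvtColor(m,cv2.COLOR_RGB2BGR))
E
```

```text
[0.56337329 0.22872637 0.08773582] [-0.60992603 -1.01076033 -0.68216504]
TCP-B in tool axes mm [-0.8  0.   3.5] tool y.a -1.000063200933791 toolx.a 0.0005854348005293978
```

View pics/w4.png

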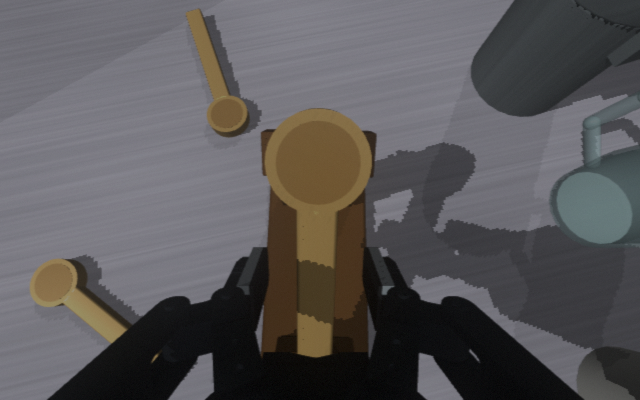

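The bar runs straight between the pads, centred at column 318. Closing the gripper.

Emit:
carry_out:
  series:
    - {"grip":15,"travel":[0,0,0],"twist":[0,0,0]}
    - {"grip":15,"travel":[0,0,0],"twist":[0,0,0]}
    - {"grip":15,"travel":[0,0,0],"twist":[0,0,0]}
    - {"grip":15,"travel":[0,0,0],"twist":[0,0,0]}
    - {"grip":15,"travel":[0,0,0],"twist":[0,0,0]}
  force: 30

```text
t: 8.4
ee_pos: [0.5633, 0.2291, 0.0878]
tool_rot: [-1.698, 2.134, -0.611]
ft_force: [-4.0, 0.1, 5.6]
gripper_width: 0.0192
```

Emit:
carry_out:
  series:
    - {"grip":15,"travel":[-4,1,6],"twist":[0,0,0]}
    - {"grip":15,"travel":[-8,2,14],"twist":[0,0,0]}
    - {"grip":15,"travel":[-12,3,20],"twist":[0,0,0]}
    - {"grip":15,"travel":[-12,3,25],"twist":[0,0,0]}
    - {"grip":15,"travel":[0,0,30],"twist":[0,0,0]}

```text
t: 8.9
ee_pos: [0.5244, 0.2376, 0.1811]
tool_rot: [-1.704, 2.137, -0.609]
ft_force: [1.1, -0.5, -0.7]
gripper_width: 0.0192
```

Emit:
carry_out:
  series:
    - {"grip":15,"travel":[0,0,45],"twist":[0,0,0]}
    - {"grip":15,"travel":[0,-20,45],"twist":[1.8,7.83,0]}
    - {"grip":15,"travel":[0,-40,30],"twist":[1.8,7.83,0]}
    - {"grip":15,"travel":[0,-42,0],"twist":[1.8,7.83,0]}
    - {"grip":15,"travel":[0,-45,0],"twist":[1.8,7.83,0]}

```text
t: 9.4
ee_pos: [0.5287, 0.094, 0.2932]
tool_rot: [-1.943, 2.446, -0.049]
ft_force: [1.5, 0.3, -2.9]
gripper_width: 0.0191
```

Emit:
carry_out:
  series:
    - {"grip":15,"travel":[0,-45,0],"twist":[0,0,0]}
    - {"grip":15,"travel":[0,-45,0],"twist":[0,0,0]}
    - {"grip":15,"travel":[0,-45,0],"twist":[0,0,0]}
    - {"grip":15,"travel":[0,-45,0],"twist":[0,0,0]}
    - {"grip":15,"travel":[0,-45,0],"twist":[0,0,0]}

```text
t: 9.9
ee_pos: [0.528, -0.1323, 0.2898]
tool_rot: [-1.941, 2.451, -0.053]
ft_force: [0.9, -0.2, -1.2]
gripper_width: 0.0189
```

Emit:
carry_out:
  series:
    - {"grip":15,"travel":[0,-35,0],"twist":[0,0,0]}
    - {"grip":15,"travel":[0,-25,0],"twist":[0,0,0]}
    - {"grip":15,"travel":[0,0,0],"twist":[0,0,0]}
    - {"grip":15,"travel":[0,0,0],"twist":[0,0,0]}

```text
t: 10.3
ee_pos: [0.5283, -0.1909, 0.2895]
tool_rot: [-1.939, 2.452, -0.051]
ft_force: [-0.7, 0.3, -0.6]
gripper_width: 0.0189
```

```bash
cat > held.py <<'E'
from spoonfit import *
s=readout.observe(); T=R.from_rotvec(s["tool_rot"]).as_matrix(); e=s["ee_pos"]; print("tcp",e.round(4),"z",T[:,2].round(3),s["ft_force"].round(1),s["gripper_width"])
C={}
for n in ("top","side","wrist"):
    c=C[n]=camera(n); P=cloud(c); px=c["pixels"].astype(float)
    for d in outline_of(n,"spoon")[:3]:
        m=d["pixels"]&(np.hypot(P[...,0]-e[0],P[...,1]-e[1])<.15)&(P[...,2]>.1)
        if m.sum()<60: continue
        print(n,d["confidence"],m.sum())
        try:
            B,a,nn=spoon(c,m,np.array([1,-.2,0])); print("  B",B.round(4),"a",a.round(3),"n",nn.round(3),"B-tcp mm",((B-e)*1e3).round(1))
        except Exception as x: print("  fail",x)
E
python3 - <<'E'
from held import *
im=np.hstack([cv2.resize(C["side"]["pixels"][100:380,150:500],(400,320)),cv2.resize(C["wrist"]["pixels"],(400,250),interpolation=cv2.INTER_AREA).repeat(1,0) if 0 else cv2.resize(C["wrist"]["pixels"],(400,320))])
cv2.imwrite("pics/h5.png",cv2.cvtColor(im,cv2.COLOR_RGB2BGR))
E
```

```text
tcp [ 0.5283 -0.1909  0.2895] z [ 0.032 -0.017 -0.999] [-0.7  0.3 -0.6] 0.018896938498538893
top 0.83 715
n 196 len 0.4316 balance from head/from tail differ 0.2476 az -39.83 slope -62.24
  B [ 0.4198 -0.1385  0.3464] a [ 0.358 -0.298 -0.885] n [-0.197 -0.95   0.241] B-tcp mm [-108.5   52.4   56.9]
side 0.76 1343
n 862 len 0.1819 balance from head/from tail differ -0.0021 az -13.12 slope 2.46
  B [ 0.5296 -0.1911  0.2928] a [ 0.973 -0.227  0.043] n [-0.067 -0.099  0.993] B-tcp mm [ 1.3 -0.2  3.3]
wrist 0.55 14333
n 14303 len 0.1353 balance from head/from tail differ -0.0487 az -13.38 slope 2.52
  B [ 0.5525 -0.1949  0.2944] a [ 0.972 -0.231  0.044] n [-0.039  0.027  0.999] B-tcp mm [24.3 -4.   4.9]
```

View pics/h5.png

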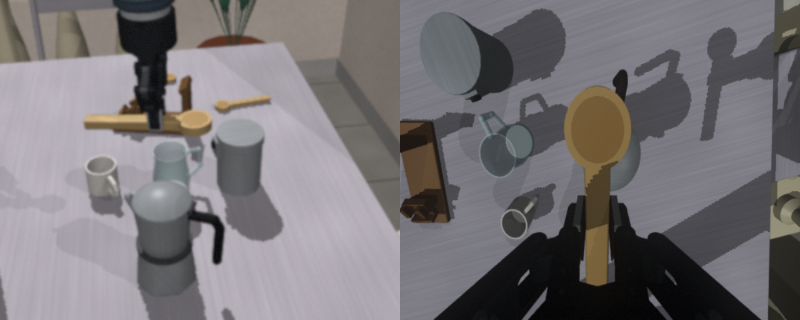

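Spoon held, 2.5° head-up, with its balance point within about 1 mm of the TCP. The side half of the picture shows it clear of everything. I'll level it and come down above the crown.

Emit:
carry_out:
  series:
    - {"grip":15,"travel":[-1.3,-20,-10],"twist":[0.5,2.2,0]}
    - {"grip":15,"travel":[0,0,-25],"twist":[0,0,0]}
    - {"grip":15,"travel":[0,0,-25],"twist":[0,0,0]}
    - {"grip":15,"travel":[0,0,-20],"twist":[0,0,0]}
    - {"grip":15,"travel":[0,0,0],"twist":[0,0,0]}

```text
t: 11.1
ee_pos: [0.5259, -0.2095, 0.2067]
tool_rot: [1.943, -2.453, -0.003]
ft_force: [-1.0, -0.0, -1.1]
gripper_width: 0.019
```

Emit:
carry_out:
  series:
    - {"grip":15,"travel":[0,0,0],"twist":[0,0,0]}
    - {"grip":15,"travel":[0,0,0],"twist":[0,0,0]}

```text
t: 11.3
ee_pos: [0.5282, -0.2113, 0.2113]
tool_rot: [1.945, -2.455, 0.01]
ft_force: [0.3, -0.0, -0.5]
gripper_width: 0.0195
```

```bash
python3 - <<'E'
from held import *
from pot import pot,least_squares
N=pot(C["side"],[.528,-.2115],"side")
q=N[(N[:,2]>.164)&(N[:,2]<.185)&(np.hypot(N[:,0]-.528,N[:,1]+.2115)<.045)]
r=least_squares(lambda p:np.linalg.norm(q-p,axis=1)-.071,[.528,-.2115,.11],loss="soft_l1",f_scale=.002).x
print(len(q),r.round(4))
E
```

```text
tcp [ 0.5282 -0.2113  0.2113] z [-0.004 -0.011 -1.   ] [ 0.3 -0.  -0.5] 0.019488995734718243
top 0.63 493
  fail expected non-empty vector for x
side 0.57 1430
n 977 len 0.1834 balance from head/from tail differ -0.0006 az -14.45 slope 0.29
  B [ 0.528  -0.2139  0.2143] a [ 0.968 -0.25   0.005] n [-0.016 -0.044  0.999] B-tcp mm [-0.2 -2.6  3.1]
wrist 0.94 14187
n 14174 len 0.1344 balance from head/from tail differ -0.0496 az -13.56 slope 0.36
  B [ 0.5522 -0.2167  0.2144] a [ 0.972 -0.234  0.006] n [-0.001  0.021  1.   ] B-tcp mm [24.  -5.4  3.2]
side handle n 374 [ 0.607 -0.256  0.113]
1371 [ 0.528  -0.2111  0.1097]
```

Emit:
carry_out:
  series:
    - {"grip":15,"travel":[0,0,-10],"twist":[0.5,0,0]}
    - {"grip":15,"travel":[0,0,-8],"twist":[0,0,0]}
    - {"grip":15,"travel":[0,0,-4],"twist":[0,0,0]}
    - {"grip":15,"travel":[0,0,0],"twist":[0,0,0]}
    - {"grip":15,"travel":[0,0,0],"twist":[0,0,0]}

```text
t: 12.1
ee_pos: [0.5273, -0.2111, 0.1874]
tool_rot: [1.947, -2.459, -0.006]
ft_force: [-0.8, 0.1, -0.1]
gripper_width: 0.0192
```

Emit:
carry_out:
  series:
    - {"grip":15,"travel":[0,0,-2],"twist":[0,0,0]}
    - {"grip":15,"travel":[0,0,0],"twist":[0,0,0]}
    - {"grip":15,"travel":[0,0,0],"twist":[0,0,0]}
    - {"grip":15,"travel":[0,0,0],"twist":[0,0,0]}

```text
t: 12.5
ee_pos: [0.5275, -0.2112, 0.1859]
tool_rot: [1.947, -2.46, -0.005]
ft_force: [-0.3, -0.1, -1.1]
gripper_width: 0.019
```

Emit:
carry_out:
  series:
    - {"grip":15,"travel":[0,0,-1],"twist":[0,0,0]}
    - {"grip":15,"travel":[0,0,0],"twist":[0,0,0]}
    - {"grip":15,"travel":[0,0,0],"twist":[0,0,0]}

```text
t: 12.8
ee_pos: [0.5273, -0.2111, 0.1846]
tool_rot: [1.947, -2.459, -0.005]
ft_force: [0.3, 0.3, -0.3]
gripper_width: 0.0193
```

Emit:
carry_out:
  series:
    - {"grip":15,"travel":[0,0,-1],"twist":[0,0,0]}
    - {"grip":15,"travel":[0,0,0],"twist":[0,0,0]}
    - {"grip":15,"travel":[0,0,0],"twist":[0,0,0]}

```text
t: 13.1
ee_pos: [0.5275, -0.2112, 0.184]
tool_rot: [1.947, -2.46, -0.004]
ft_force: [-0.1, 0.5, 2.6]
gripper_width: 0.0189
```

Emit:
carry_out:
  series:
    - {"grip":15,"travel":[0,0,0],"twist":[0,0,0]}
    - {"grip":15,"travel":[0,0,0],"twist":[0,0,0]}
  force: 20

```text
t: 13.3
ee_pos: [0.5275, -0.2112, 0.184]
tool_rot: [1.947, -2.46, -0.004]
ft_force: [-1.0, 1.1, 3.5]
gripper_width: 0.019
```

```bash
python3 - <<'E'
from held import *
E
```

```text
tcp [ 0.5275 -0.2112  0.184 ] z [-0.005 -0.001 -1.   ] [-1.   1.1  3.5] 0.018983093771261613
top 0.58 526
  fail expected non-empty vector for x
side 0.9 1376
n 957 len 0.1818 balance from head/from tail differ -0.0022 az -14.53 slope 0.03
  B [ 0.5274 -0.2139  0.187 ] a [ 0.968 -0.251  0.001] n [-0.013 -0.048  0.999] B-tcp mm [-0.1 -2.7  3. ]
wrist 0.72 14307
n 14262 len 0.1342 balance from head/from tail differ -0.0498 az -13.56 slope 0.14
  B [ 0.552  -0.2167  0.1875] a [ 0.972 -0.234  0.002] n [0.    0.011 1.   ] B-tcp mm [24.5 -5.5  3.5]
```

Contact is firm at 3.5 N, the spoon is level, and the balance point is over the crown. Releasing gently.

Emit:
carry_out:
  series:
    - {"grip":20,"travel":[0,0,0],"twist":[0,0,0]}
    - {"grip":22,"travel":[0,0,0],"twist":[0,0,0]}
    - {"grip":25,"travel":[0,0,0],"twist":[0,0,0]}
    - {"grip":30,"travel":[0,0,0],"twist":[0,0,0]}
    - {"grip":36,"travel":[0,0,0],"twist":[0,0,0]}

```text
t: 14.1
ee_pos: [0.5273, -0.2111, 0.1834]
tool_rot: [1.947, -2.459, -0.006]
ft_force: [0.4, -0.1, 0.2]
gripper_width: 0.0361
```

Emit:
carry_out:
  series:
    - {"grip":45,"travel":[0,0,0],"twist":[0,0,0]}
    - {"grip":45,"travel":[0,0,0],"twist":[0,0,0]}
    - {"grip":45,"travel":[0,0,0],"twist":[0,0,0]}
    - {"grip":45,"travel":[0,0,0],"twist":[0,0,0]}
    - {"grip":45,"travel":[0,0,0],"twist":[0,0,0]}

```text
t: 14.6
ee_pos: [0.5274, -0.2111, 0.1837]
tool_rot: [1.947, -2.459, -0.005]
ft_force: [-0.0, 0.4, 0.6]
gripper_width: 0.0451
```

```bash
python3 - <<'E'
from held import *
E
```

```text
tcp [ 0.5274 -0.2111  0.1837] z [-0.006 -0.001 -1.   ] [-0.   0.4  0.6] 0.04506090167274311
top 0.93 482
n 143 len 0.1449 balance from head/from tail differ -0.0391 az -10.87 slope -1.51
  B [ 0.5442 -0.1971  0.1886] a [ 0.982 -0.189 -0.026] n [-0.182 -0.969  0.164] B-tcp mm [16.8 14.1  4.9]
side 0.95 1415
n 972 len 0.1825 balance from head/from tail differ -0.0015 az -13.15 slope 0.09
  B [ 0.5274 -0.2123  0.1873] a [ 0.974 -0.228  0.002] n [-0.015 -0.057  0.998] B-tcp mm [ 0.  -1.2  3.6]
wrist 0.65 14503
n 14409 len 0.1345 balance from head/from tail differ -0.0495 az -13.27 slope 0.09
  B [ 0.5521 -0.2165  0.1876] a [ 0.973 -0.23   0.002] n [-0.004 -0.012  1.   ] B-tcp mm [24.7 -5.4  4. ]
```

Spoon released and sitting level at 0.1°. Retreating straight up.

Emit:
carry_out:
  series:
    - {"grip":45,"travel":[0,0,5],"twist":[0,0,0]}
    - {"grip":45,"travel":[0,0,15],"twist":[0,0,0]}
    - {"grip":45,"travel":[0,0,30],"twist":[0,0,0]}
    - {"grip":45,"travel":[0,0,40],"twist":[0,0,0]}
    - {"grip":45,"travel":[0,0,40],"twist":[0,0,0]}

```text
t: 15.4
ee_pos: [0.527, -0.2109, 0.3151]
tool_rot: [1.947, -2.459, -0.006]
ft_force: [0.4, -0.5, -0.0]
gripper_width: 0.0451
```

Emit:
carry_out:
  series:
    - {"grip":45,"travel":[0,0,0],"twist":[0,0,0]}
    - {"grip":45,"travel":[0,0,0],"twist":[0,0,0]}
    - {"grip":45,"travel":[0,0,0],"twist":[0,0,0]}
    - {"grip":45,"travel":[0,0,0],"twist":[0,0,0]}
    - {"grip":45,"travel":[0,0,0],"twist":[0,0,0]}

```text
t: 15.9
ee_pos: [0.5269, -0.2109, 0.3123]
tool_rot: [1.946, -2.459, -0.009]
ft_force: [1.1, 0.4, 0.0]
gripper_width: 0.0452
```

Emit:
carry_out:
  series:
    - {"grip":45,"travel":[0,0,0],"twist":[0,0,0]}
    - {"grip":45,"travel":[0,0,0],"twist":[0,0,0]}
    - {"grip":45,"travel":[0,0,0],"twist":[0,0,0]}
    - {"grip":45,"travel":[0,0,0],"twist":[0,0,0]}
    - {"grip":45,"travel":[0,0,0],"twist":[0,0,0]}

```text
t: 16.4
ee_pos: [0.5274, -0.2112, 0.3137]
tool_rot: [1.947, -2.459, -0.005]
ft_force: [-0.3, 0.2, -0.1]
gripper_width: 0.0451
```

```bash
python3 - <<'E'
from held import *
from pot import pot,least_squares
N=pot(C["side"],[.528,-.2115],"side")
q=N[(N[:,2]>.164)&(N[:,2]<.179)&(np.hypot(N[:,0]-.528,N[:,1]+.2115)<.045)]
r=least_squares(lambda p:np.linalg.norm(q-p,axis=1)-.071,[.528,-.2115,.11],loss="soft_l1",f_scale=.002).x
print(len(q),r.round(4))
im=C["side"]["pixels"][100:380,150:500]
cv2.imwrite("pics/f6.png",cv2.cvtColor(cv2.resize(im,None,fx=2,fy=2),cv2.COLOR_RGB2BGR))
E
```

```text
tcp [ 0.5274 -0.2112  0.3137] z [-0.006 -0.001 -1.   ] [-0.3  0.2 -0.1] 0.0450554674455897
side 0.74 1530
n 1059 len 0.1795 balance from head/from tail differ -0.0045 az -13.7 slope 0.1
  B [ 0.5289 -0.2129  0.1872] a [ 0.972 -0.237  0.002] n [-0.023 -0.088  0.996] B-tcp mm [   1.5   -1.8 -126.5]
wrist 0.88 5212
n 5184 len 0.1837 balance from head/from tail differ -0.0003 az -13.21 slope 0.05
  B [ 0.5281 -0.211   0.1876] a [ 0.974 -0.228  0.001] n [-0.004 -0.013  1.   ] B-tcp mm [   0.6    0.2 -126.1]
side handle n 369 [ 0.607 -0.256  0.113]
832 [ 0.5279 -0.2118  0.1094]
```

View pics/f6.png

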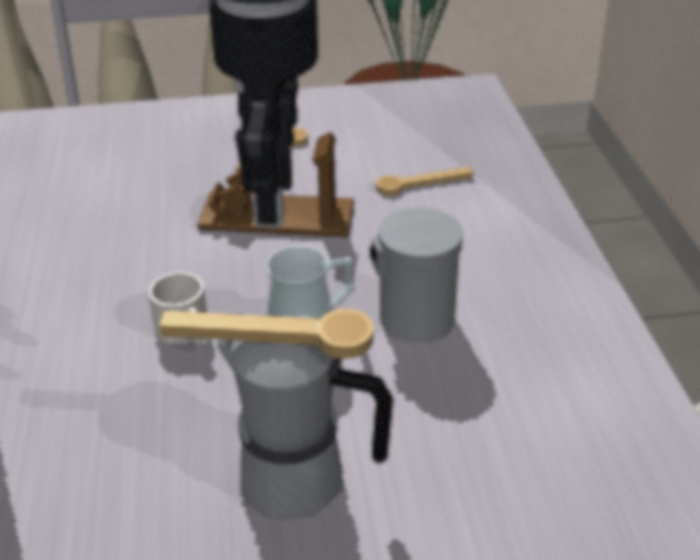

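The spoon, at crop (165,325) to (370,330), lies level on the shut lid. The gripper is well clear above it, and the cup, jug and canister look untouched.

```bash
python3 -c "
from plant import workorder; print(workorder.hand_in())"
```

```text
the job is handed in; nothing more can be done
None
```

I swung the moka pot's lid shut, pressing it down with about 11 N to seat it. I then took the large spoon from its rest, set it level on the crown of the lid and handed the job in at about 16.5 s.

**Lid:** a fit to the dome put the crown at 180–181 mm, against 181 mm when fully shut.

**Spoon:** the contact force was 3.5 N when I set it down. A second after the gripper backed off, it was still level to within 0.1°. The wrist view put its balance point within about 1 mm of the pot's axis.

**Pot and bystanders:** the pot stayed within about 1 mm of where it started. The cup, jug and canister looked untouched in the last picture, but I did not measure them again.

**Checks that disagreed:** the side camera put the spoon's balance point 1–2 mm off from the wrist view. I put that down to it seeing the spoon's edge and trusted the wrist view. The top view gave no usable spoon fit because the gripper was in the way.

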